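# Set the marking gauge on a rail blank and hold it

## Robot

A 7-joint arm with a two-finger parallel gripper is mounted at the origin on the work surface. World frame = base frame: x ahead of the robot, y to its left, z up, the work surface at z = 0. Lengths are in m, angles in rad, forces in N, time in s.
With the tool pointing down it reaches from about 0.4 to 0.925 m from the base axis. Payload 5.6 kg.
Tool frame: the origin (TCP) lies at the very end of the fingers, on their centre line; the grasp point (between the pads) lies 19 mm behind it; z points along the fingers, y is the direction in which the jaws open and shut (so a half turn about z gives the same grasp; the last joint's range is limited). The gripper opens to 85 mm and grips with 20 to 120 N. Pads are 22 mm wide; open, the fingers measure 114 mm over their backs; the gripper's body (76 mm by 85 mm) begins 54 mm behind the grasp point. The pads swing forward as they close: fully open they stand 13 mm farther back than shut.
Start: joints at [-1.294, 0.468, -0.012, 1.603, 0.006, 1.071, -0.056], TCP at [0.204, 0.617, 0.195] pointing down, gripper open.
Joint ranges: [-2.53, 2.53], [-0.31, 2.02], [-1.57, 1.55], [0.28, 2.44], [-1.29, 4.43], [0.15, 1.84], [-2.92, 2.92]. Speed limits (rad/s): [2.57, 2.57, 3.14, 3.14, 3.14, 3.14, 3.14].

## Interface

Orientations are given as [roll, pitch, yaw] about the fixed x, y, z axes, in that order (R = Rz(yaw) Ry(pitch) Rx(roll)).
In Python, from cell import robot gives the robot as it stands.
- The arm moves only by the shell command python3 -m handwheel 'ROWS'. ROWS is JSON, a list of rows, each a list of 3 entries, a list of its own where there are three numbers: the closure, from -1 (fully open) to 1 (shut), so that 0 is half open, then the shift along the tool's x, y, z in mm, then the turn about the tool's z in rad. A call has 1 to 10 rows; each row is the pose to reach, as a shift and turn from the pose measured when the call began, along the tool's axes at that moment; what a row does not reach only later rows make up. A row lasts 1/12 s, in which the tool goes at most 41.7 mm and 7.16 degrees, less where a joint would pass 70% of its speed; a pose out of reach is approached as far as the arm can. A call with a gripper value outside its range is refused whole. The fingers move at their own pace and stop on an object; the grip force is fixed at half the most. Time passes only in rows, so rows that repeat a pose let the fingers close. It gives the time, the measured TCP pose, the force and the opening at its end, in the units of the state.
- robot.observe(): the state, without advancing time (a new reading comes with each control period).
- robot.camera(name): name is "scene" or "side" or "wrist"; returns a dict with "img" (400x640x3 uint8, red, green, blue), "z_map" (400x640 float32, m along the optical axis (not along the pixel's ray), 0 where there is no reading), "K" (3x3 intrinsics, pixels), "xyz" and "attitude" of the camera in the world; the wrist camera has in their place "T_tool_cam" (4x4, takes a point from camera to tool coordinates, whose origin is the TCP and whose axes are the flange's). Camera axes: x right, y up, looking along -z (the intrinsics and any distortion apply to the point x, -y, -z); pixel columns grow to the right and rows downward; lengths in m; the calibration is good to about 2 mm. A picture is of the moment at which its call begins: read the wrist's pose just before it.
- robot.sign_off(): hands the job in, once; it reports no verdict.
Trained networks look in the newest picture that a camera, given by its name, has taken for a name from the list of things; names that differ only in an ending like _2 or _b are one class to them, and where a whole thing is asked for, a point or a joint stands for the part that bears it (a point fixed in the world has none). Each returns a list of dicts, best first, with "conf" (0 to 1); they miss things now and then, are a little off and sometimes report something else, mostly with a low value. They report only what shows in the picture. A call takes as long as a camera call. They do not tell look-alikes from the thing itself.
- robot.search_frame(target, camera): "centre" ([x, y, z] in m, in the coordinates of the camera as it stood for that picture, good to about 4 mm: the middle of the surface that is visible of it).
The state is a dict: "t": time; "q": joint angles; "qvel": joint speeds; "effort": joint torques, N m; "ee_pos": TCP position; "ee_rot": TCP orientation; "force": force on the tool from outside, world axes, zero at the start; "ft_torque": the same for the moment, N m; "width": finger opening in m.
Only numpy, scipy, OpenCV 4.12 (cv2) and the standard library are available. Lean on these libraries where they do the work, as an engineer would, in place of code of your own. Each camera call takes 0.05 s, during which the arm holds its last target. There are 200 camera calls.

## Task

Pick up the long wooden blank, set it down (don't drop it) on the narrow raised ledge of the marking-out station so that it is snug against both the end stop and the low back lip, and let go of it. Then squeeze the lock button on the gauge arm's handle, draw the arm out until the edge of its blade stands on the 150 mm line of the rule, and finish while still holding it there, button squeezed in and the blank still seated, so that the line can be struck. The arm springs back if you let go; leave the other things on the bench alone.

Things in the scene. Friction and masses are not known exactly. Their poses are not given: they have to be found in the camera images.
- station: Marking-out station, fixed to the bench: 130 x 560 mm plywood base with aluminium profiles. Origin on the bench, under the face of the end stop and the middle line of the blank's seat. Its x points away from the robot, -y along the rule (the way the arm draws out), z up. The gauge arm's square tube lies at x = 60 to 90 mm, top 125 mm high, y = +45 to +332 mm; a lock catch on it reaches 135 mm.
- ledge (a point): Middle of the top of the narrow aluminium ledge, 50 mm above the bench (station axes). The ledge runs 28 mm across (station x = -10 to +18 mm) and 208 mm along (station y = 0 to -208 mm). Along its back, at station x = +18 mm, stands the low back lip, 6 mm thick and 10 mm higher than the ledge; 7 mm behind the lip lies the rule, 24 mm wide, 54 mm above the bench.
- stop_face (a point): Middle of the end stop's face (station axes; the face looks to -y), 67 mm above the bench, on the middle line of the blank's seat. The stop is a steel plate 8 mm thick, 36 mm wide, standing across the ledge's end, its top 84 mm above the bench. The blank's end goes against it.
- seat (a point): Where the blank's centre lies when it is on the ledge, snug against stop and lip: (0, -120, 75) mm in the station's frame, same axes.
- line_150 (a point): The 150 mm line of the rule (station axes), 54 mm above the bench. The rule is a flat white strip behind the lip with black lines each 10 mm, starting with line 0 at the stop's face and running along the station's -y to 200 mm; each 50 mm the line is long, so the 150 mm line is the third long one after line 0.
- blank_center (a point): Centre of the blank, a loose light-wood bar 240 mm (its x) by 36 mm (its y) by 50 mm high (z), 0.22 to 0.36 kg, lying on the bench 50 mm side upright; twice as long as the offcut. On the ledge it lies the same side up, length along the rule, either way round; it then overhangs the ledge's far end by 32 mm and its front by 8 mm and stands 40 mm above the lip.
- handle (a point): Middle of the gauge arm's black handle with its button, 150 mm above the bench (station axes). An upright block, 40 mm in x (-24 to +16 mm of this point), 36 mm in y, top 174 mm high; the grey button stands out 8 mm more at +x: 48 mm across, 42 mm squeezed. Below 132 mm is the arm's head, 40 x 40 mm. A finger each side from above, closing along x, squeezes the button. Moves with the arm.
- button_face (a point): Middle of the lock button's outer face, on the handle's far side, 152 mm above the bench. The button is 26 mm wide (y) by 30 mm high and is pressed in along the station's -x.
- release (a joint): Travel of the lock button, 0 (out) to 0.006 m (fully in); its spring gives 2.5 N at the start and 5 N fully in. Beyond 0.0045 m the lock is clear of its catch and the arm can be drawn. Let go, the button comes out again; the lock holds the arm only at home, where it snaps in again by itself.
- gauge (a joint): Extension of the gauge arm in m along the station's -y: 0 at home (locked), at most 0.200. It equals the reading of the blade's edge on the rule (0.150 at the 150 mm line). A return spring pulls it home with 5 to 7 N, with about 1 N of friction.
- blade_edge (a point): Point on the measuring edge of the arm's steel blade, over the middle line of the blank's seat (station axes; the edge faces -y, flush with the handle's head). The blade is 25 mm wide, 4 mm thick, underside 104 mm above the bench, 4 mm over a seated blank. At home the edge stands right above the stop's face: bring the blank down 10 mm or more clear of it, then slide it up to the stop.
- offcut: Bystander: short offcut of the same stock, 110 x 36 x 50 mm, left alone
- try_square: Bystander: wood-and-steel try square lying flat to the right, 160 x 230 mm, 18 mm high
- sanding_block: Bystander: cork sanding block, 112 x 64 x 35 mm
- tape_measure: Bystander: black tape measure, 95 x 40 x 66 mm
- pencil: Bystander: flat carpenter's pencil, 180 mm
- glue_jar: Bystander: white jar of glue with its lid on, 72 mm diameter, 85 mm high, beyond the station
Mind the look-alikes: they are no part of the job. What is shaped like the part that bears blank_center but black is not meant.

How it is judged:
On the way, in this order (a step that is already met when the one before it is completed fails the run):
1. the blank lies on the ledge, snug against stop and lip, let go, the arm still at home and locked (x of blank_center in the frame of seat between -0.003 and 0.002 m and y of blank_center in the frame of seat between -0.003 and 0.002 m and z of blank_center in the frame of seat between -0.003 and 0.003 m and angle between the x axis of blank_center and the y axis of seat, either way round below 0.04 rad and angle between blank_center's own z axis and vertical below 0.04 rad and contact force between the fingers and blank below 0.1 N and contact force between blank and station above 1 N and linear speed of blank below 0.02 m/s and value of joint gauge below 0.004 m and value of joint release below 0.002 m), for 0.3 s.
2. the lock button is squeezed in with the arm still at home (value of joint release above 0.0045 m and value of joint gauge below 0.006 m), for 0.1 s.
3. the arm is drawn out to the 150 mm line and held by its handle with the button in (value of joint gauge between 0.147 and 0.153 m and value of joint release above 0.0045 m and contact force between the fingers and gauge above 3 N), for 0.3 s.
At the end, for the whole second after the job is handed in: The fingers still hold the gauge arm (over 3 N on it), its button in by more than 4.5 mm, its extension 150 mm within 3 mm and still; the blank lies free on the ledge, not touched by the fingers, within 3 mm of both stop and lip, parallel to the rule within 0.04 rad and upright (all of step 3 and x of blank_center in the frame of seat between -0.003 and 0.002 m and y of blank_center in the frame of seat between -0.003 and 0.002 m and z of blank_center in the frame of seat between -0.003 and 0.003 m and angle between the x axis of blank_center and the y axis of seat, either way round below 0.04 rad and angle between blank_center's own z axis and vertical below 0.04 rad and contact force between the fingers and blank below 0.1 N and contact force between blank and station above 1 N and velocity of joint gauge between -0.01 and 0.01 m/s); the arm keeps its last pose, push and grip.
It fails at once if the blank is dropped onto the station (let go in the air) (distance between blank_center and seat below 0.15 m and linear speed of blank above 0.4 m/s and contact force between the fingers and blank below 0.1 N).
It fails at once if another thing on the bench is moved by more than 30 mm (distance of any of offcut, try_square, sanding_block, tape_measure, pencil, glue_jar from where it was at the start of the episode above 0.03 m).
It also fails if it takes over 70 s, if anything falls off the work surface, if the arm or the gripper's body presses on something with over 40 N, if the wrist force passes 120 N, or if a joint passes its speed limit or range.

## Working session

There is one attempt and no reset: what is moved stays moved. The work goes in short steps, Python scripts to look and compute and a shell command to move; the robot and the scene stay as the last step left them, time stands still between calls to the robot, and variables do not carry over. Pictures are saved under pics/ and viewed, about 8 in all and at most 12, crops included, and the job is handed in when it is done.

```bash
mkdir -p pics; ls
cat > h.py <<'E'
import numpy as np, cv2
from scipy.spatial.transform import Rotation as R
from cell import robot
def Rm(a):
    a=np.array(a,float)
    return a if a.shape==(3,3) else R.from_euler('xyz',a).as_matrix()
def cam(name):
    s=robot.observe(); c=robot.camera(name)
    if name=='wrist':
        T=np.eye(4);T[:3,:3]=Rm(s['ee_rot']);T[:3,3]=s['ee_pos'];T=T@np.array(c['T_tool_cam'])
    else:
        T=np.eye(4);T[:3,:3]=Rm(c['attitude']);T[:3,3]=c['xyz']
    c['T']=T; return c
def save(c,f,box=None,k=1):
    im=c['img'][:,:,::-1]
    if box: im=im[box[1]:box[3],box[0]:box[2]]
    cv2.imwrite('pics/'+f,cv2.resize(im,None,fx=k,fy=k,interpolation=cv2.INTER_CUBIC))
def cloud(c):
    v,u=np.mgrid[0:400,0:640]; z=c['z_map'];K=c['K']
    p=np.stack([(u-K[0,2])/K[0,0]*z,-(v-K[1,2])/K[1,1]*z,-z],-1)
    p=p@c['T'][:3,:3].T+c['T'][:3,3]; p[z==0]=np.nan
    return p
def w(c,p): return c['T'][:3,:3]@np.array(p)+c['T'][:3,3]
def px(c,P):
    p=c['T'][:3,:3].T@(np.array(P)-c['T'][:3,3]); K=c['K']
    return K[0,0]*p[0]/-p[2]+K[0,2], K[1,1]*-p[1]/-p[2]+K[1,2]
E
cat > a.py <<'E'
from h import *
s=robot.observe(); print({k:np.round(v,3).tolist() for k,v in s.items()})
for n in ['scene','side']:
    c=cam(n); save(c,n+'0.png'); print(n,np.round(c['T'],3).tolist(),[k for k in c])
    for t in ['blank_center','station','handle','button_face','blade_edge','stop_face','ledge','seat','line_150','offcut']:
        try:
            for d in robot.search_frame(t,n)[:3]:
                P=w(c,d['centre']); print(t,round(d['conf'],2),np.round(P,3),np.round(px(c,P)))
        except Exception as e: print(t,e)
E
python3 a.py
```

```text
pics
{'t': 0.0, 'q': [-1.294, 0.468, -0.012, 1.604, 0.006, 1.071, -0.056], 'qvel': [0.001, -0.001, -0.002, 0.002, 0.001, -0.001, 0.001], 'effort': [-0.0, -53.239, 0.021, -25.131, 0.011, 0.007, 0.0], 'ee_pos': [0.204, 0.616, 0.194], 'ee_rot': [-3.14, 0.0, 2.822], 'force': [-0.05, 0.422, -1.158], 'ft_torque': [0.035, 0.007, 0.004], 'width': 0.086}
scene [[-0.248, -0.799, 0.548, 1.086], [0.969, -0.204, 0.141, 0.088], [-0.001, 0.566, 0.825, 0.958], [0.0, 0.0, 0.0, 1.0]] ['img', 'z_map', 'K', 'xyz', 'attitude', 'T']
blank_center 0.97 [ 0.604 -0.287  0.05 ] [240. 215.]
blank_center 0.64 [ 0.284 -0.275  0.047] [278. 139.]
station 0.66 [0.614 0.199 0.031] [404. 259.]
handle 0.69 [0.616 0.136 0.144] [387. 235.]
button_face 0.47 [0.632 0.14  0.152] [388. 239.]
blade_edge 0.98 [0.617 0.134 0.141] [386. 235.]
stop_face 0.61 [0.618 0.2   0.03 ] [404. 260.]
ledge 0.9 [0.619 0.199 0.031] [403. 260.]
seat 0.74 [0.612 0.197 0.032] [403. 258.]
seat 0.18 [0.413 0.017 0.036] [354. 188.]
line_150 0.95 [0.62  0.202 0.029] [404. 261.]
offcut 0.97 [ 0.463 -0.296  0.051] [254. 178.]
side [[-0.978, 0.088, -0.191, 0.232], [-0.209, -0.493, 0.844, 1.172], [-0.02, 0.865, 0.501, 0.876], [0.0, 0.0, 0.0, 1.0]] ['img', 'z_map', 'K', 'xyz', 'attitude', 'T']
blank_center 0.92 [ 0.333 -0.248  0.038] [381. 201.]
blank_center 0.59 [ 0.589 -0.266  0.048] [308. 189.]
station 0.63 [0.594 0.256 0.019] [262. 294.]
handle 0.96 [0.589 0.143 0.131] [274. 235.]
handle 0.5 [ 0.442 -0.269  0.048] [350. 193.]
button_face 0.45 [0.616 0.167 0.136] [261. 238.]
button_face 0.22 [ 0.588 -0.267  0.047] [309. 190.]
blade_edge 0.82 [0.591 0.142 0.13 ] [273. 235.]
blade_edge 0.49 [ 0.753 -0.042  0.055] [242. 217.]
stop_face 0.68 [0.596 0.259 0.019] [261. 295.]
ledge 0.9 [0.598 0.257 0.019] [261. 294.]
seat 0.59 [0.597 0.258 0.02 ] [261. 294.]
line_150 0.85 [0.596 0.256 0.022] [261. 293.]
offcut 0.57 [ 0.441 -0.266  0.045] [350. 194.]
```

View pics/scene0.png

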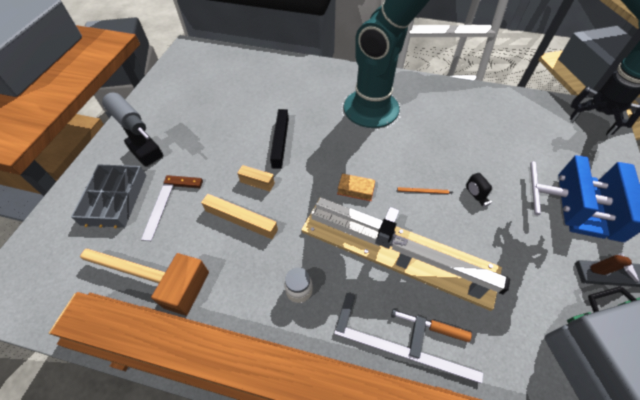

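```bash
cat > b.py <<'E'
from h import *
c=cam('scene'); p=cloud(c)
save(c,'crop1.png',(200,110,460,310),3)
for box in [(200,100,330,260)]:
    x0,y0,x1,y1=box
    q=p[y0:y1,x0:x1].copy(); m=(q[...,2]>0.042)&(q[...,2]<0.06)
    n,l,st,_=cv2.connectedComponentsWithStats(m.astype(np.uint8))
    for i in range(1,n):
        if st[i,4]<60: continue
        a=q[l==i]; r=cv2.minAreaRect((a[:,:2]*1000).astype(np.float32))
        col=c['img'][y0:y1,x0:x1][l==i].mean(0)
        print(np.round(r[0]),np.round(r[1]),round(r[2],1),'z',np.median(a[:,2]).round(4),st[i],col.round())
E
python3 b.py
```

```text
[ 258. -281.] [243.  37.] 12.0 z 0.0516 [ 70   9  18  53 562] [30. 30. 34.]
[ 448. -300.] [110.  41.] 84.8 z 0.0512 [ 37  65  36  20 363] [216. 182. 123.]
[ 595. -299.] [242.  38.] 79.8 z 0.051 [  1  94  76  39 921] [232. 202. 138.]
[522. -53.] [59. 65.] 80.4 z 0.0531 [111  98  19  25 290] [152. 150. 148.]
```

View pics/crop1.png

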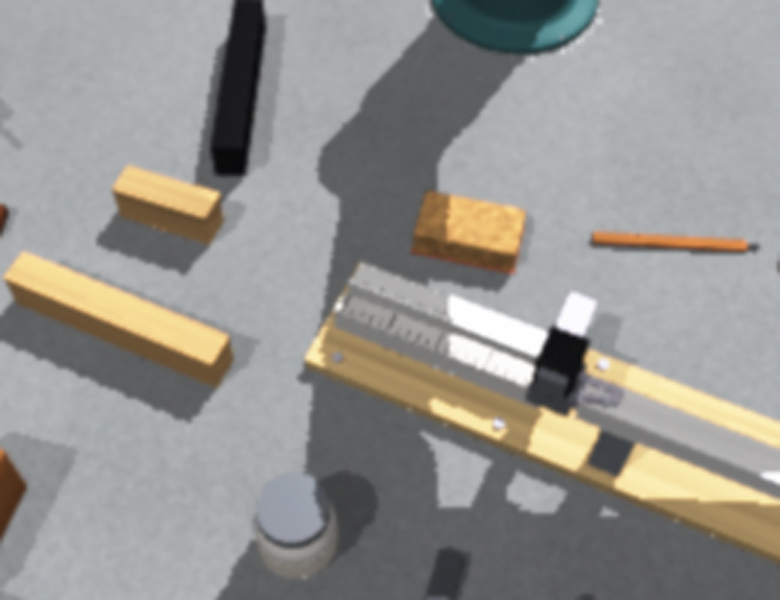

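```bash
cat > c.py <<'E'
from h import *
for n in ['scene','side']:
    c=cam(n); p=cloud(c).reshape(-1,3)
    q=p[(p[:,0]>.4)&(p[:,0]<.8)&(p[:,1]>-.2)&(p[:,1]<.55)]
    for lo,hi in [(.008,.025),(.045,.053),(.053,.064),(.115,.130),(.165,.18)]:
        a=q[(q[:,2]>lo)&(q[:,2]<hi)]
        if len(a)<20: print(n,lo,len(a));continue
        r=cv2.minAreaRect((a[:,:2]*1000).astype(np.float32))
        print(n,lo,len(a),np.round(r[0]),np.round(r[1]),round(r[2],1),'med',np.median(a,0).round(3))
c=cam('wrist'); print(np.round(c['T'],3).tolist(), np.round(c['T_tool_cam'],3).tolist(),c['K'].tolist())
E
python3 c.py
```

```text
scene 0.008 5108 [618. 138.] [671. 386.] 86.7 med [0.619 0.234 0.019]
scene 0.045 747 [601.  88.] [308. 571.] 15.1 med [0.533 0.013 0.051]
scene 0.053 886 [605.  92.] [296. 567.] 15.0 med [0.551 0.008 0.056]
scene 0.115 1527 [637. 277.] [331.  36.] 80.0 med [0.644 0.307 0.126]
scene 0.165 250 [614. 130.] [36. 48.] 77.6 med [0.615 0.13  0.174]
side 0.008 6105 [642. 122.] [630. 409.] 67.4 med [0.595 0.282 0.018]
side 0.045 650 [596.  95.] [309. 582.] 15.2 med [0.528 0.013 0.05 ]
side 0.053 536 [605.  99.] [289. 583.] 14.8 med [0.559 0.02  0.056]
side 0.115 1196 [634. 278.] [330.  38.] 78.6 med [0.64  0.321 0.125]
side 0.165 154 [611. 131.] [40. 50.] 76.9 med [0.606 0.136 0.173]
[[0.315, -0.901, -0.299, 0.127], [0.949, 0.299, 0.1, 0.643], [-0.0, -0.315, 0.949, 0.375], [0.0, 0.0, 0.0, 1.0]] [[-0.001, 0.949, 0.315, 0.082], [1.0, 0.001, 0.001, -0.0], [0.0, 0.315, -0.949, -0.18], [0.0, 0.0, 0.0, 1.0]] [[301.56466049363416, 0.0, 323.5453510551627], [0.0, 301.56466049363416, 199.95035357057685], [0.0, 0.0, 1.0]]
```

The long light-wood bar at (240,215) is the blank: 242×38 mm, light wood. The black bar at (278,139) is the look-alike, and the short one at (254,178) is the offcut. I'll go high over the station for a close look.

```bash
cat > go.py <<'E'
import sys
from h import *
def go(P,yaw_deg=None):
    s=robot.observe(); M=Rm(s['ee_rot'])
    d=M.T@(np.array(P)-s['ee_pos'])*1000
    x=np.degrees(np.arctan2(M[1,0],M[0,0]))
    t=0 if yaw_deg is None else -np.radians((yaw_deg-x+180)%360-180)
    print('t',round(s['t'],2),'pos',np.round(s['ee_pos'],4),'yaw',x.round(2),'tilt',np.degrees(np.arccos(-M[2,2])).round(2),'w',round(s['width'],4),'F',np.round(s['force'],1)); print('shift',d.round(1),'turn',round(t,4))
if __name__=='__main__':
    a=[float(v) for v in sys.argv[1:]]; go(a[:3],a[3] if len(a)>3 else None)
E
python3 -m handwheel '[[-1,[-100,-76,-125],0.12],[-1,[-300,-228,-125],0.25],[-1,[-500,-378,-125],0.5],[-1,[-500,-378,-125],0.75],[-1,[-500,-378,-125],1.0],[-1,[-500,-378,-125],1.2],[-1,[-500,-378,-125],1.43],[-1,[-500,-378,-125],1.43],[-1,[-500,-378,-125],1.43],[-1,[-500,-378,-125],1.43]]'; python3 go.py 0.56 0.10 0.32 79.8
```

```text
t: 2.13
ee_pos: [0.4317, 0.2865, 0.286]
ee_rot: [3.141, -0.001, 1.571]
force: [1.0, 0.1, -0.1]
width: 0.0856
t 2.13 pos [0.4317 0.2865 0.286 ] yaw 89.99 tilt 0.06 w 0.0856 F [ 1.   0.1 -0.1]
shift [-186.4  128.3  -34.1] turn 0.1779
```

```bash
python3 -m handwheel '[[-1,[-186,128,-34],0.178],[-1,[-186,128,-34],0.178],[-1,[-186,128,-34],0.178],[-1,[-186,128,-34],0.178],[-1,[-186,128,-34],0.178],[-1,[-186,128,-34],0.178],[-1,[-186,128,-34],0.178],[-1,[-186,128,-34],0.178],[-1,[-186,128,-34],0.178]]'
cat > d.py <<'E'
from h import *
c=cam('wrist'); save(c,'w1.png'); p=cloud(c); np.savez('w1.npz',p=p,img=c['img'],T=c['T'],K=c['K'])
q=p.reshape(-1,3); q=q[(q[:,0]>.45)&(q[:,0]<.75)&(q[:,1]>-.12)&(q[:,1]<.45)]
for lo,hi in [(.014,.022),(.046,.052),(.0525,.0565),(.057,.063),(.105,.111),(.122,.128),(.170,.178)]:
    a=q[(q[:,2]>lo)&(q[:,2]<hi)]
    if len(a)<20: print(lo,len(a));continue
    r=cv2.minAreaRect((a[:,:2]*1000).astype(np.float32))
    print(lo,len(a),np.round(r[0]),np.round(r[1]),round(r[2],1),'med',np.median(a,0).round(3))
for t in ['handle','button_face','blade_edge','stop_face','line_150','seat']:
    for d in robot.search_frame(t,'wrist')[:2]:
        P=w(c,d['centre']); print(t,round(d['conf'],2),np.round(P,3),np.round(px(c,P)))
E
python3 d.py; python3 go.py 0.56 0.1 0.32 79.8
```

```text
t: 2.88
ee_pos: [0.5591, 0.1014, 0.3196]
ee_rot: [-3.141, -0.001, 1.394]
force: [-0.4, 1.2, 0.1]
width: 0.0856
0.014 12736 [633.  94.] [412. 274.] 79.2 med [0.57  0.187 0.018]
0.046 2148 [635.  51.] [306. 254.] 79.3 med [0.517 0.026 0.051]
0.0525 1736 [589.  16.] [228. 312.] 30.8 med [0.555 0.021 0.054]
0.057 600 [648.  40.] [287. 226.] 79.5 med [0.54  0.002 0.06 ]
0.105 1302 [588. 181.] [182.  79.] 47.8 med [0.55  0.138 0.109]
0.122 2742 [621. 201.] [149.  35.] 77.0 med [0.626 0.227 0.126]
0.17 1219 [608. 131.] [36. 40.] 79.0 med [0.608 0.132 0.174]
handle 0.83 [0.598 0.135 0.129] [351. 136.]
button_face 0.85 [0.615 0.164 0.128] [362. 108.]
blade_edge 0.96 [0.6   0.134 0.131] [353. 136.]
line_150 0.96 [0.569 0.149 0.021] [325. 122.]
seat 0.81 [0.568 0.149 0.017] [324. 122.]
t 3.23 pos [0.5594 0.1012 0.3199] yaw 79.87 tilt 0.07 w 0.0857 F [ 0.  -0.1 -1. ]
shift [-1.1  0.8 -0.1] turn 0.0012
```

View pics/w1.png

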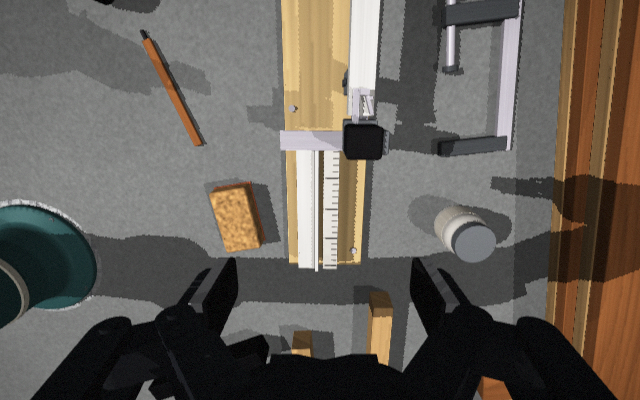

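```bash
cat > e.py <<'E'
from h import *
from scipy.optimize import minimize
D=np.load('w1.npz'); p=D['p'].reshape(-1,3); v,u=np.mgrid[0:400,0:640]; u=u.ravel(); v=v.ravel()
def box(u0,v0,u1,v1,lo,hi): 
    m=(u>=u0)&(u<u1)&(v>=v0)&(v<v1)&(p[:,2]>lo)&(p[:,2]<hi); return p[m]
led=box(285,160,345,280,.047,.063)
tube=box(340,0,390,95,.122,.129); han=box(335,110,400,165,.168,.18); bl=box(270,120,345,160,.100,.113)
for n,a in dict(led=led,tube=tube,han=han,bl=bl).items():
    r=cv2.minAreaRect((a[:,:2]*1000).astype(np.float32)); print(n,len(a),np.round(r[0],1),np.round(r[1],1),round(r[2],2),a[:,2].min().round(4),np.median(a[:,2]).round(4),a[:,2].max().round(4))
for yd in [78.5,79,79.5,80]:
    y=np.array([np.cos(np.radians(yd)),np.sin(np.radians(yd))]); x=np.array([y[1],-y[0]])
    print(yd,[ (n,np.percentile(a[:,:2]@x,[1,99]).round(4).tolist(),np.percentile(a[:,:2]@y,[1,99]).round(4).tolist()) for n,a in dict(led=led,tube=tube,han=han,bl=bl).items()])
    # sharpness: left edge of ledge slope
    a=led[(led[:,2]<.0525)]; t=a[:,:2]@y; s=a[:,:2]@x; b=np.linspace(t.min()+.01,t.max()-.01,12); 
    e=[s[(t>b[i])&(t<b[i+1])].min() for i in range(11)]; f=[(han[:,:2]@x).min()]; print('slope mrad',1000*np.polyfit(b[:-1],e,1)[0].round(4), np.median(e).round(4))
    s2=tube[:,:2]@x;t2=tube[:,:2]@y;b=np.linspace(t2.min(),t2.max(),10); print('tube slope',[ (1000*np.polyfit(b[:-1],[g(s2[(t2>=b[i])&(t2<=b[i+1])]) for i in range(9)],1)[0]).round(2) for g in (np.min,np.max)])
E
python3 e.py
```

```text
led 3953 [531.5   9.7] [186.   65.1] 79.29 0.0476 0.0524 0.0626
tube 2441 [626.1 226.9] [95.6 30.1] 79.28 0.1221 0.1255 0.1285
han 1261 [610.9 130. ] [36.  46.8] 77.82 0.168 0.1743 0.1768
bl 1251 [548.3 138.1] [27.2 80.4] 80.21 0.1003 0.1085 0.112
78.5 [('led', [0.4868, 0.5507], [0.026, 0.2059]), ('tube', [0.5533, 0.583], [0.3021, 0.3943]), ('han', [0.5499, 0.5939], [0.2317, 0.2668]), ('bl', [0.4703, 0.5495], [0.2309, 0.2559])]
slope mrad -15.5 0.4868
tube slope [np.float64(-14.39), np.float64(-12.92)]
79 [('led', [0.4881, 0.5517], [0.0213, 0.2014]), ('tube', [0.5564, 0.586], [0.297, 0.3893]), ('han', [0.5521, 0.596], [0.2266, 0.2618]), ('bl', [0.4725, 0.5516], [0.2266, 0.2512])]
slope mrad -6.7 0.4881
tube slope [np.float64(-6.12), np.float64(-4.53)]
79.5 [('led', [0.4889, 0.5526], [0.0167, 0.1969]), ('tube', [0.5594, 0.589], [0.2919, 0.3844]), ('han', [0.5543, 0.5981], [0.2215, 0.2568]), ('bl', [0.4746, 0.5538], [0.2223, 0.2465])]
slope mrad 2.2 0.4889
tube slope [np.float64(2.2), np.float64(3.92)]
80 [('led', [0.4899, 0.5538], [0.0121, 0.1926]), ('tube', [0.5622, 0.592], [0.2868, 0.3793]), ('han', [0.5564, 0.6002], [0.2164, 0.2517]), ('bl', [0.4767, 0.5558], [0.2179, 0.2421])]
slope mrad 11.299999999999999 0.4899
tube slope [np.float64(10.47), np.float64(12.17)]
```

```bash
python3 go.py 0.605 -0.25 0.27 79.8
```

```text
t 3.23 pos [0.5594 0.1012 0.3199] yaw 79.87 tilt 0.07 w 0.0857 F [ 0.  -0.1 -1. ]
shift [-337.8  106.6   49.5] turn 0.0012
```

```bash
python3 -m handwheel '[[-1,[-38,12,2],0],[-1,[-75,24,10],0],[-1,[-113,36,20],0],[-1,[-150,47,30],0],[-1,[-188,59,40],0],[-1,[-225,71,50],0],[-1,[-263,83,50],0],[-1,[-300,95,50],0],[-1,[-338,107,50],0],[-1,[-338,107,50],0]]'
cat > f.py <<'E'
from h import *
c=cam('wrist'); save(c,'w2.png'); p=cloud(c)
m=(p[...,2]>.044)&(p[...,2]<.056)&(c['z_map']>.2)
n,l,st,_=cv2.connectedComponentsWithStats(m.astype(np.uint8))
for i in range(1,n):
    if st[i,4]<300: continue
    a=p[l==i]; r=cv2.minAreaRect((a[:,:2]*1000).astype(np.float32))
    print(np.round(r[0],1),np.round(r[1],1),round(r[2],2),'z',np.median(a[:,2]).round(4),st[i],c['img'][l==i].mean(0).round())
E
python3 f.py; python3 go.py 0.595 -0.299 0.1 79.8
```

```text
t: 4.07
ee_pos: [0.6031, -0.2604, 0.2695]
ee_rot: [3.141, 0.005, 1.383]
force: [-1.0, -1.4, 0.2]
width: 0.0853
[502.5 -64.1] [30.  34.4] 79.86 z 0.0504 [191   0  34  30 739] [223. 222. 219.]
[537.7 -71.4] [29.2 24.7] 80.03 z 0.0536 [226   0  25  30 663] [203. 200. 196.]
[ 919.4 -232.9] [  3.7 209.2] 0.02 z 0.051 [ 562    0   18  176 1093] [58. 36. 21.]
[ 593.1 -298.7] [238.4  35.8] 79.87 z 0.0505 [ 308  100   28  167 4358] [215. 181. 123.]
[ 819.6 -332.4] [143.2  60.1] 27.17 z 0.0502 [452 169  97  62 415] [85. 51. 30.]
[ 446.  -300.1] [110.2  36.2] 83.94 z 0.0503 [ 200  171   41   75 1955] [216. 178. 120.]
[ 256.3 -281.6] [242.1  36.1] 11.84 z 0.0503 [  14  179  155   82 3954] [28. 28. 30.]
[ 919.4 -492.4] [148.4   3.3] 89.86 z 0.0512 [553 229  11  85 418] [103.  63.  36.]
[ 828.9 -490.2] [153.   29.6] 87.58 z 0.0537 [ 485  236   25   86 1718] [222. 185. 124.]
t 4.12 pos [ 0.6037 -0.2561  0.2693] yaw 79.41 tilt 0.13 w 0.0855 F [-0.6 -0.5  0.3]
shift [-43.4  -0.7 169.4] turn -0.0068
```

View pics/w2.png

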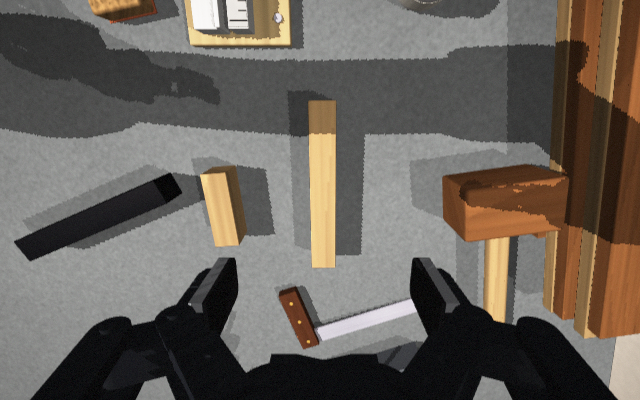

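```bash
python3 -m handwheel '[[-1,[-20,0,35],0],[-1,[-42,0,70],-0.007],[-1,[-42,0,110],-0.007],[-1,[-42,0,150],-0.007],[-1,[-42,0,180],-0.007],[-1,[-42,0,180],-0.007],[-1,[-42,0,180],-0.007],[-1,[-42,0,180],-0.007]]'; python3 go.py 0.594 -0.297 0.023 79.87
```

```text
t: 4.78
ee_pos: [0.5975, -0.2978, 0.0915]
ee_rot: [3.139, 0.003, 1.394]
force: [0.3, -0.9, 0.5]
width: 0.0852
t 4.78 pos [ 0.5975 -0.2978  0.0915] yaw 79.87 tilt 0.22 w 0.0852 F [ 0.3 -0.9  0.5]
shift [ 0.4 -3.8 68.5] turn 0.0
```

```bash
python3 -m handwheel '[[-1,[0,-4,20],0],[-1,[0,-4,40],0],[-1,[0,-4,55],0],[-1,[0,-4,66],0],[-1,[0,-4,68],0],[-1,[0,-4,68],0],[0,[0,-4,68],0],[0.5,[0,-4,68],0],[1,[0,-4,68],0],[1,[0,-4,68],0]]';  python3 -m handwheel '[[1,[0,0,0],0],[1,[0,0,0],0],[1,[0,0,0],0],[1,[0,0,0],0]]'; python3 go.py 0.594 -0.297 0.023 79.35
```

```text
t: 5.62
ee_pos: [0.5942, -0.2975, 0.0243]
ee_rot: [3.138, 0.003, 1.394]
force: [-0.4, 0.8, 0.1]
width: 0.0386
t: 5.95
ee_pos: [0.5942, -0.2976, 0.0243]
ee_rot: [3.138, 0.003, 1.394]
force: [-0.3, 0.6, -0.1]
width: 0.0
t 5.95 pos [ 0.5942 -0.2976  0.0243] yaw 79.88 tilt 0.28 w 0.0 F [-0.3  0.6 -0.1]
shift [ 0.5 -0.3  1.3] turn 0.0092
```

Run:
```python
from h import *
s=robot.observe();print(s['width'],s['t'])
c=cam('side'); save(c,'s1.png',(220,120,440,270),3.5)
exec(open('f.py').read().replace('w2','w3'))
```

```text
2.4944748219469814e-05 5.95
```

View pics/s1.png

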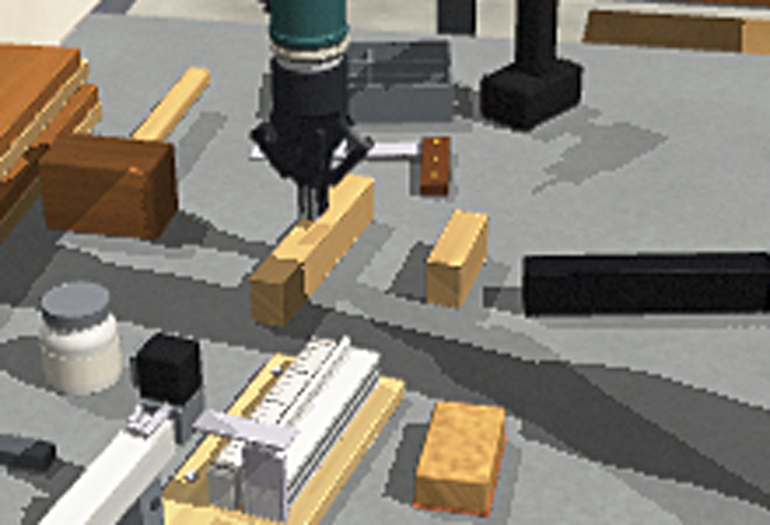

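Run:
```python
from h import *
for n in ['scene','side','wrist']:
    c=cam(n); p=cloud(c)
    if n=='scene': save(c,'sc2.png',(190,120,320,240),5)
    m=(p[...,2]>.044)&(p[...,2]<.058)&(p[...,0]>.5)&(p[...,0]<.7)&(p[...,1]>-.45)&(p[...,1]<-.15)&(c['img'][...,0]>100)
    a=p[m]; print(n,len(a))
    if len(a)>20:
        r=cv2.minAreaRect((a[:,:2]*1000).astype(np.float32)); print(np.round(r[0],1),np.round(r[1],1),round(r[2],2))
    # low fingers
    m=(p[...,2]>.005)&(p[...,2]<.2)&(p[...,0]>.5)&(p[...,0]<.7)&(p[...,1]>-.4)&(p[...,1]<-.2)&(c['img'].max(-1)<70)
    a=p[m]; print('dark',len(a), a[:,2].min() if len(a) else '', a[a[:,2]<.08].mean(0) if len(a) else '')
```

```text
scene 698
[ 594.9 -298.7] [241.8  37.9] 80.03
dark 424 0.07246863471555964 [ 0.60577849 -0.29340205  0.07643068]
side 325
[ 592. -296.] [244.8  37.6] 78.92
dark 578 0.005077431393433751 [ 0.58941453 -0.26191292  0.0544393 ]
wrist 17153
[ 597.2 -278.6] [196.5  36.2] 79.61
dark 37129 0.04866559676142301 [ 0.59475121 -0.28748364  0.07386301]
```

View pics/sc2.png

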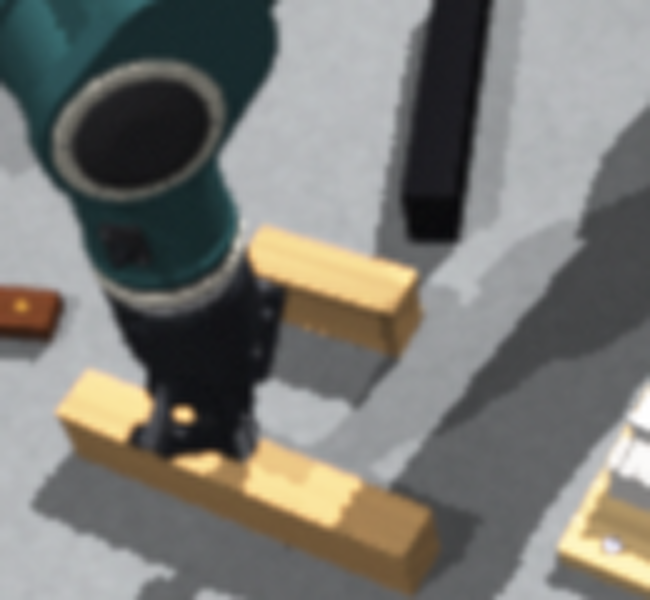

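Run:
```python
from h import *
s=robot.observe(); print(s['width'],s['ee_pos'])
c=cam('wrist'); save(c,'w3.png'); p=cloud(c)
M=Rm(s['ee_rot']); t=(p-s['ee_pos'])@M*1000
for u in (300,312,323,334,346): print(u,[(v,t[v,u].round(0).tolist(),c['img'][v,u].tolist()) for v in range(240,345,8)])
```

```text
-0.00012980873266566772 [ 0.59417234 -0.29749661  0.0242156 ]
300 [(240, [7.0, -14.0, -27.0], [230, 193, 129]), (248, [1.0, -14.0, -26.0], [231, 193, 130]), (256, [7.0, -13.0, -46.0], [19, 13, 18]), (264, [8.0, -12.0, -55.0], [28, 28, 32]), (272, [7.0, -12.0, -61.0], [14, 18, 21]), (280, [7.0, -11.0, -68.0], [15, 17, 17]), (288, [14.0, -10.0, -83.0], [16, 14, 17]), (296, [12.0, -10.0, -85.0], [17, 17, 19]), (304, [12.0, -9.0, -90.0], [13, 15, 15]), (312, [12.0, -9.0, -94.0], [16, 18, 18]), (320, [17.0, -8.0, -104.0], [15, 12, 12]), (328, [17.0, -8.0, -108.0], [11, 13, 15]), (336, [18.0, -8.0, -111.0], [23, 22, 24]), (344, [17.0, -7.0, -113.0], [15, 17, 21])]
312 [(240, [7.0, -7.0, -27.0], [229, 190, 129]), (248, [11.0, -7.0, -45.0], [85, 88, 87]), (256, [11.0, -6.0, -53.0], [86, 86, 88]), (264, [11.0, -6.0, -61.0], [85, 86, 88]), (272, [12.0, -6.0, -68.0], [81, 82, 83]), (280, [11.0, -6.0, -73.0], [74, 73, 74]), (288, [12.0, -5.0, -80.0], [9, 11, 16]), (296, [11.0, -5.0, -84.0], [20, 19, 22]), (304, [12.0, -5.0, -90.0], [13, 15, 14]), (312, [13.0, -5.0, -95.0], [14, 14, 17]), (320, [
[... 1224 characters left out ...]
328, [9.0, 3.0, -98.0], [10, 13, 12]), (336, [-5.0, 3.0, -87.0], [12, 11, 15]), (344, [nan, nan, nan], [15, 14, 16])]
346 [(240, [7.0, 12.0, -27.0], [162, 126, 82]), (248, [2.0, 12.0, -27.0], [158, 125, 81]), (256, [7.0, 10.0, -46.0], [17, 15, 17]), (264, [7.0, 10.0, -53.0], [17, 22, 24]), (272, [7.0, 9.0, -61.0], [12, 12, 18]), (280, [7.0, 9.0, -67.0], [15, 16, 16]), (288, [14.0, 8.0, -83.0], [17, 18, 21]), (296, [12.0, 7.0, -86.0], [14, 15, 17]), (304, [12.0, 7.0, -90.0], [17, 20, 21]), (312, [12.0, 7.0, -94.0], [9, 15, 12]), (320, [17.0, 6.0, -104.0], [10, 9, 10]), (328, [17.0, 6.0, -108.0], [16, 19, 20]), (336, [17.0, 5.0, -111.0], [18, 18, 22]), (344, [17.0, 5.0, -114.0], [13, 15, 12])]
```

View pics/w3.png

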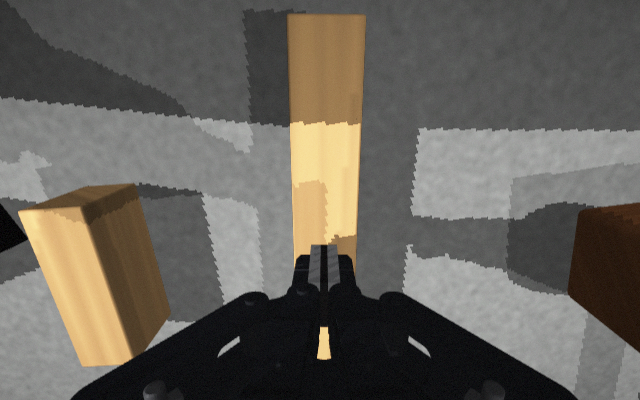

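The fingers closed in the air. The depth image puts the real fingertips about 43 mm behind the reported TCP, 17 mm above the untouched blank. I'll allow for that: open, go 45 mm lower, and close again.

```bash
python3 -m handwheel '[[-1,[0,0,0],0],[-1,[0,0,0],0],[-1,[0,0,0],0],[-1,[0,0,0],0],[-1,[0,0,0],0],[-1,[0,0,0],0],[-1,[0,0,0],0],[-1,[0,0,0],0]]';  python3 -m handwheel '[[-1,[0,0,15],0],[-1,[0,0,30],0],[-1,[0,0,40],0],[-1,[0,0,45],0],[-1,[0,0,45],0],[-1,[0,0,45],0]]'; python3 -m handwheel '[[1,[0,0,0],0],[1,[0,0,0],0],[1,[0,0,0],0],[1,[0,0,0],0],[1,[0,0,0],0],[1,[0,0,0],0],[1,[0,0,0],0],[1,[0,0,0],0],[1,[0,0,0],0],[1,[0,0,0],0]]'; python3 go.py 0.594 -0.297 0.17 79.35
```

```text
t: 6.92
ee_pos: [0.5942, -0.2975, 0.0242]
ee_rot: [3.138, 0.003, 1.394]
force: [-0.0, -0.8, 0.4]
width: 0.0858
t: 7.42
ee_pos: [0.5939, -0.2978, -0.0215]
ee_rot: [3.139, 0.003, 1.394]
force: [0.2, -0.2, 0.5]
width: 0.0855
t: 8.25
ee_pos: [0.5945, -0.298, -0.0208]
ee_rot: [3.138, 0.003, 1.394]
force: [0.1, 0.2, 6.0]
width: 0.0355
t 8.25 pos [ 0.5945 -0.298  -0.0208] yaw 79.87 tilt 0.29 w 0.0355 F [0.1 0.2 6. ]
shift [ 3.000e-01  1.000e-01 -1.908e+02] turn 0.009
```

```bash
python3 -m handwheel '[[1,[0,0,-10],0],[1,[0,0,-30],0],[1,[0,0,-60],0],[1,[0,0,-90],0],[1,[0,0,-120],0],[1,[0,0,-130],0.009],[1,[0,0,-130],0.009],[1,[0,0,-130],0.009]]'; python3 go.py 0.4995 -0.013 0.108 79.35
```

```text
t: 8.92
ee_pos: [0.5935, -0.2968, 0.1084]
ee_rot: [3.139, 0.002, 1.385]
force: [-0.6, 0.8, -3.3]
width: 0.035
t 8.92 pos [ 0.5935 -0.2968  0.1084] yaw 79.36 tilt 0.21 w 0.035 F [-0.6  0.8 -3.3]
shift [ 261.6 -144.8   -0.7] turn 0.0002
```

```bash
python3 -m handwheel '[[1,[15,-8,0],0],[1,[45,-25,0],0],[1,[80,-44,0],0],[1,[115,-64,0],0],[1,[150,-83,0],0],[1,[185,-103,0],0],[1,[215,-119,0],0],[1,[240,-133,0],0],[1,[255,-141,0],0],[1,[261,-145,0],0]]'; python3 -m handwheel '[[1,[0,0,0],0],[1,[0,0,0],0],[1,[0,0,0],0]]'
cat > g.py <<'E'
from h import *
import sys
yd=79.35; y=np.array([np.cos(np.radians(yd)),np.sin(np.radians(yd))]); x=np.array([y[1],-y[0]])
s=robot.observe(); c=cam('wrist'); save(c,sys.argv[1]); p=cloud(c)
tz=float(sys.argv[2])  # expected blank top z
img=c['img'].astype(int)
print('tcp st',(np.array(s['ee_pos'][:2])@x).round(4),(np.array(s['ee_pos'][:2])@y).round(4),np.round(s['ee_pos'][2],4))
for n,lo,hi,f in [('blank',tz-.006,tz+.006,(img[...,0]-img[...,2]>40)),('bladeorhandle',.104,.112,(img[...,0]-img[...,2]<25)&(img[...,0]>60))]:
    m=(p[...,2]>lo)&(p[...,2]<hi)&f&(p[...,0]>.4)&(p[...,0]<.75)
    k,l,st,_=cv2.connectedComponentsWithStats(m.astype(np.uint8))
    for i in range(1,k):
        if st[i,4]<150: continue
        a=p[l==i]; r=cv2.minAreaRect((a[:,:2]*1000).astype(np.float32))
        print(n,st[i].tolist(),'ang',round(r[2],2),np.round(r[1],1),'x',np.percentile(a[:,:2]@x,[1,99]).round(4),'y',np.percentile(a[:,:2]@y,[1,99]).round(4),'z',np.median(a[:,2]).round(4))
E
python3 g.py w4.png 0.178; python3 go.py 0.4995 -0.013 0.108 79.35
```

```text
t: 9.75
ee_pos: [0.4964, -0.01, 0.1052]
ee_rot: [-3.139, 0.003, 1.39]
force: [-0.1, 0.8, -3.1]
width: 0.0355
t: 10.0
ee_pos: [0.4962, -0.0115, 0.1046]
ee_rot: [-3.139, 0.004, 1.388]
force: [0.6, -0.4, -2.9]
width: 0.0352
tcp st 0.4898 0.0804 0.1046
blank [267, 0, 115, 359, 33939] ang 79.45 [142.9  36.2] x [0.4716 0.5064] y [0.0534 0.1901] z 0.176
t 10.05 pos [ 0.4965 -0.0118  0.1048] yaw 79.51 tilt 0.27 w 0.035 F [ 0.4  0.4 -2.5]
shift [-0.7  3.2 -3.2] turn 0.0028
```

View pics/w4.png

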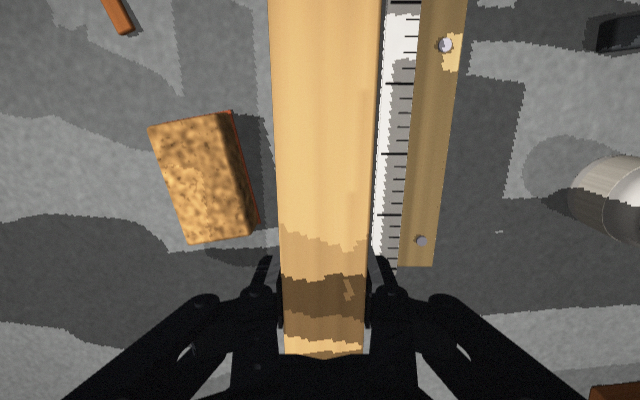

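```bash
python3 -m handwheel '[[1,[0,2,10],0],[1,[0,4,25],0.003],[1,[0,4,42],0.003],[1,[0,4,56],0.003],[1,[0,4,64],0.003],[1,[0,4,68],0.003],[1,[0,4,70],0.003],[1,[0,4,70],0.003],[1,[0,4,70],0.003]]'; python3 go.py 0.4995 -0.013 0.028 79.35
```

```text
t: 10.8
ee_pos: [0.5008, -0.013, 0.0352]
ee_rot: [-3.14, 0.004, 1.384]
force: [0.5, -0.8, -3.2]
width: 0.0355
t 10.8 pos [ 0.5008 -0.013   0.0352] yaw 79.32 tilt 0.24 w 0.0355 F [ 0.5 -0.8 -3.2]
shift [-0.2 -1.2  7.2] turn -0.0005
```

```bash
python3 -m handwheel '[[1,[0,0,2],0],[1,[0,0,3],0],[1,[0,0,4],0],[1,[0,0,5],0],[1,[0,0,5],0]]'; python3 -m handwheel '[[1,[0,0,1],0],[1,[0,0,1],0],[1,[0,0,1],0]]';python3 -m handwheel '[[1,[0,0,1],0],[1,[0,0,1],0],[1,[0,0,1],0]]'
```

```text
t: 11.22
ee_pos: [0.5007, -0.0129, 0.0302]
ee_rot: [-3.14, 0.004, 1.385]
force: [-0.0, 0.6, -2.9]
width: 0.0353
t: 11.47
ee_pos: [0.5007, -0.0128, 0.0292]
ee_rot: [-3.14, 0.004, 1.385]
force: [-0.2, -0.8, -2.2]
width: 0.0351
t: 11.72
ee_pos: [0.5008, -0.0128, 0.0291]
ee_rot: [-3.14, 0.003, 1.385]
force: [-3.4, 1.2, 9.1]
width: 0.0354
```

```bash
python3 -m handwheel '[[1,[2,0,-0.5],0],[1,[5,0,-0.5],0],[1,[9,0,-0.5],0],[1,[13,0,-0.5],0],[1,[16,0,-0.5],0],[1,[16,0,-0.5],0]]'; python3 -m handwheel '[[1,[1,0,0],0],[1,[2,0,0],0],[1,[3,0,0],0],[1,[3,0,0],0]]';  python3 go.py 0.4995 -0.013 0.0291 79.35;python3 g.py w5.png 0.10
```

```text
t: 12.22
ee_pos: [0.5038, 0.0041, 0.0293]
ee_rot: [-3.139, 0.003, 1.386]
force: [-1.4, 0.2, -2.1]
width: 0.0354
t: 12.55
ee_pos: [0.5043, 0.0072, 0.0293]
ee_rot: [-3.139, 0.003, 1.386]
force: [-0.2, -0.0, -1.8]
width: 0.0356
t 12.55 pos [0.5043 0.0072 0.0293] yaw 79.42 tilt 0.19 w 0.0356 F [-0.2 -0.  -1.8]
shift [-20.7  -1.1   0.2] turn 0.0013
tcp st 0.4943 0.1002 0.0293
blank [267, 0, 115, 359, 33899] ang 79.23 [142.5  36.1] x [0.4762 0.5109] y [0.0732 0.2099] z 0.1008
```

Still free of the stop; I'll creep on until contact.

```bash
python3 -m handwheel '[[1,[0.5,0,0],0],[1,[1,0,0],0],[1,[1.5,0,0],0],[1,[2,0,0],0],[1,[2,0,0],0]]'; python3 -m handwheel '[[1,[0.5,0,0],0],[1,[1,0,0],0],[1,[1,0,0],0]]';  python3 -m handwheel '[[1,[0.5,0,0],0],[1,[1,0,0],0],[1,[1,0,0],0]]'
```

```text
t: 13.02
ee_pos: [0.5047, 0.0091, 0.0293]
ee_rot: [-3.139, 0.003, 1.386]
force: [-0.9, -0.0, -2.9]
width: 0.0354
t: 13.27
ee_pos: [0.5049, 0.0102, 0.0293]
ee_rot: [-3.14, 0.003, 1.386]
force: [-0.2, -0.4, -2.7]
width: 0.0354
t: 13.52
ee_pos: [0.5052, 0.0113, 0.0293]
ee_rot: [-3.14, 0.003, 1.387]
force: [-0.3, 0.2, -2.5]
width: 0.035
```

```bash
python3 -m handwheel '[[1,[0.5,0,0],0.001],[1,[1,0,0],0.001],[1,[1,0,0],0.001]]';  python3 -m handwheel '[[1,[0.5,0,0],0],[1,[1,0,0],0],[1,[1,0,0],0]]';  python3 -m handwheel '[[1,[0.5,0,0],0],[1,[1,0,0],0],[1,[1,0,0],0]]'
```

```text
t: 13.77
ee_pos: [0.5051, 0.0114, 0.0293]
ee_rot: [-3.139, 0.004, 1.385]
force: [-2.5, -3.4, -1.6]
width: 0.0357
t: 14.02
ee_pos: [0.505, 0.0113, 0.0293]
ee_rot: [-3.139, 0.005, 1.384]
force: [-2.0, -4.6, 0.6]
width: 0.0354
t: 14.27
ee_pos: [0.5049, 0.0113, 0.0293]
ee_rot: [-3.139, 0.006, 1.384]
force: [-2.7, -6.6, 1.1]
width: 0.0355
```

```bash
python3 -m handwheel '[[1,[0.5,0.7,0],0],[1,[0.5,1.4,0],0],[1,[0.5,2,0],0],[1,[0.5,2.5,0],0],[1,[0.5,2.5,0],0]]';  python3 -m handwheel '[[1,[0.5,0.5,0],0],[1,[0.5,1,0],0],[1,[0.5,1,0],0]]'; python3 -m handwheel '[[1,[0.5,0.5,0],0],[1,[0.5,1,0],0],[1,[0.5,1,0],0]]';python3 go.py 0.4995 -0.013 0.0291 79.35
```

```text
t: 14.68
ee_pos: [0.5051, 0.0112, 0.0292]
ee_rot: [-3.134, 0.006, 1.385]
force: [-6.6, -4.2, 5.0]
width: 0.0351
t: 14.93
ee_pos: [0.5051, 0.0112, 0.0292]
ee_rot: [-3.132, 0.006, 1.385]
force: [-4.3, -4.9, 3.5]
width: 0.0354
t: 15.18
ee_pos: [0.5051, 0.0112, 0.0293]
ee_rot: [-3.13, 0.007, 1.385]
force: [-4.9, -4.4, 3.3]
width: 0.0354
t 15.18 pos [0.5051 0.0112 0.0293] yaw 79.36 tilt 0.78 w 0.0354 F [-4.9 -4.4  3.3]
shift [-24.8  -1.    0.4] turn 0.0002
```

```bash
python3 -m handwheel '[[1,[-1,0,-0.3],0],[1,[-2.5,0,-0.3],0],[1,[-2.5,0,-0.3],0]]';  python3 -m handwheel '[[1,[0,1,0],0],[1,[0,2,0],0],[1,[0,2,0],0],[1,[0,2,0],0]]'; python3 -m handwheel '[[1,[0,1,0],0],[1,[0,2,0],0],[1,[0,2,0],0],[1,[0,2,0],0]]';python3 go.py 0.4995 -0.013 0.0291 79.35
```

```text
t: 15.43
ee_pos: [0.505, 0.0093, 0.0296]
ee_rot: [-3.131, 0.006, 1.385]
force: [0.0, -0.3, -3.0]
width: 0.0354
t: 15.77
ee_pos: [0.5072, 0.0091, 0.0296]
ee_rot: [-3.131, 0.006, 1.385]
force: [-0.4, 0.6, -3.5]
width: 0.0354
t: 16.1
ee_pos: [0.509, 0.0088, 0.0295]
ee_rot: [-3.13, 0.006, 1.386]
force: [-0.5, 1.0, -1.7]
width: 0.0352
t 16.1 pos [0.509  0.0088 0.0295] yaw 79.39 tilt 0.73 w 0.0352 F [-0.5  1.  -1.7]
shift [-23.2  -5.4   0.6] turn 0.0007
```

```bash
python3 -m handwheel '[[1,[0,0.5,0],0],[1,[0,1,0],0],[1,[0,1,0],0]]'; python3 -m handwheel '[[1,[0,0.5,0],0],[1,[0,1,0],0],[1,[0,1,0],0]]';  python3 -m handwheel '[[1,[0,0.5,0],0],[1,[0,1,0],0],[1,[0,1,0],0]]'
```

```text
t: 16.35
ee_pos: [0.509, 0.0088, 0.0294]
ee_rot: [-3.128, 0.006, 1.386]
force: [-4.8, 0.5, 0.9]
width: 0.0354
t: 16.6
ee_pos: [0.509, 0.0088, 0.0294]
ee_rot: [-3.126, 0.006, 1.386]
force: [-5.7, 0.9, 3.7]
width: 0.0353
t: 16.85
ee_pos: [0.5089, 0.0088, 0.0294]
ee_rot: [-3.124, 0.005, 1.386]
force: [-5.4, 0.2, 4.6]
width: 0.0354
```

```bash
python3 -m handwheel '[[1,[0.7,0,0],0],[1,[1.4,0,0],0],[1,[2,0,0],0],[1,[2,0,0],0]]'; python3 -m handwheel '[[1,[0.5,0.2,0],0],[1,[1,0.2,0],0],[1,[1,0.2,0],0]]';  python3 -m handwheel '[[1,[0.5,0.3,0],0],[1,[1,0.3,0],0],[1,[1,0.3,0],0]]';python3 go.py 0.4995 -0.013 0.0291 79.35;python3 g.py w6.png 0.10
```

```text
t: 17.18
ee_pos: [0.5089, 0.0089, 0.0294]
ee_rot: [-3.123, 0.007, 1.385]
force: [-4.2, -5.1, 2.6]
width: 0.0354
t: 17.43
ee_pos: [0.5089, 0.0088, 0.0294]
ee_rot: [-3.123, 0.009, 1.385]
force: [-4.0, -3.5, 2.9]
width: 0.0353
t: 17.68
ee_pos: [0.5088, 0.0087, 0.0295]
ee_rot: [-3.122, 0.01, 1.385]
force: [-6.8, -3.5, 3.2]
width: 0.0352
t 17.68 pos [0.5088 0.0087 0.0295] yaw 79.33 tilt 1.25 w 0.0352 F [-6.8 -3.5  3.2]
shift [-23.1  -5.1   0.7] turn -0.0003
tcp st 0.4984 0.1026 0.0295
blank [266, 0, 116, 359, 34057] ang 79.32 [142.8  36.3] x [0.4815 0.5163] y [0.0759 0.2126] z 0.1009
```

```bash
python3 -m handwheel '[[1,[-0.5,-1,0],0],[1,[-0.5,-1,-0.3],0],[1,[-0.5,-1,-0.3],0]]'; python3 -m handwheel '[[1,[0.7,0,0],0],[1,[1.4,0,0],0],[1,[2,0,0],0],[1,[2.5,0,0],0],[1,[2.5,0,0],0]]'; python3 -m handwheel '[[1,[0.5,0,0],0],[1,[1,0,0],0],[1,[1,0,0],0]]';python3 go.py 0.4995 -0.013 0.0291 79.35
```

```text
t: 17.98
ee_pos: [0.5087, 0.0087, 0.0299]
ee_rot: [-3.124, 0.009, 1.385]
force: [-0.0, 0.9, -2.0]
width: 0.035
t: 18.4
ee_pos: [0.509, 0.0103, 0.0299]
ee_rot: [-3.124, 0.01, 1.384]
force: [-2.4, -4.2, -0.1]
width: 0.0354
t: 18.65
ee_pos: [0.509, 0.0102, 0.0299]
ee_rot: [-3.124, 0.011, 1.384]
force: [-3.3, -4.6, 0.7]
width: 0.0355
t 18.65 pos [0.509  0.0102 0.0299] yaw 79.28 tilt 1.21 w 0.0355 F [-3.3 -4.6  0.7]
shift [-24.5  -5.    1.1] turn -0.0013
```

```bash
python3 -m handwheel '[[1,[0,0,0.5],0],[1,[0,0,0.5],0],[0.6,[0,0,0.5],0],[0.3,[0,0,0.5],0],[0,[0,0,0.5],0],[-0.3,[0,0,0.5],0],[-0.7,[0,0,0.5],0],[-1,[0,0,0.5],0],[-1,[0,0,0.5],0],[-1,[0,0,0.5],0]]'; python3 -m handwheel '[[-1,[0,0,0],0],[-1,[0,0,-20],0],[-1,[0,0,-50],0],[-1,[0,0,-90],0],[-1,[0,0,-130],0],[-1,[0,0,-170],0],[-1,[0,0,-200],0],[-1,[0,0,-200],0],[-1,[0,0,-200],0],[-1,[0,0,-200],0]]';python3 g.py w7.png 0.10
```

```text
t: 19.48
ee_pos: [0.5092, 0.0104, 0.0294]
ee_rot: [-3.124, 0.011, 1.384]
force: [0.6, -0.2, -0.8]
width: 0.0853
t: 20.32
ee_pos: [0.5124, 0.0122, 0.2287]
ee_rot: [-3.123, 0.011, 1.384]
force: [-0.9, 0.7, -0.5]
width: 0.0854
tcp st 0.5013 0.1067 0.2287
blank [305, 59, 38, 222, 7552] ang 79.27 [239.9  35.9] x [0.4805 0.5155] y [-0.0131  0.2204] z 0.1005
bladeorhandle [295, 10, 93, 48, 2837] ang 81.25 [37.1 81.2] x [0.4742 0.5533] y [0.2228 0.2471] z 0.1085
```

View pics/w7.png

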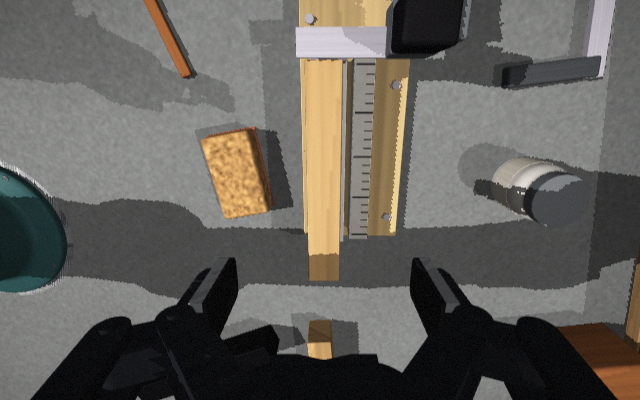

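```bash
cat > k.py <<'E'
from h import *
import sys
yd=79.35; y=np.array([np.cos(np.radians(yd)),np.sin(np.radians(yd))]); x=np.array([y[1],-y[0]])
for n in sys.argv[1:]:
    c=cam(n); p=cloud(c)
    X=p[...,:2]@x;Y=p[...,:2]@y;Z=p[...,2]
    m=(Z>.168)&(Z<.18)&(X>.5)&(X<.65)&(Y>.02)&(Y<.35); print(n,'handle top',m.sum(),np.percentile(X[m],[1,99]).round(4),np.percentile(Y[m],[1,99]).round(4))
    m=(Z>.14)&(Z<.164)&(X>.5)&(X<.65)&(Y>.02)&(Y<.35); print('  mid',m.sum(),np.percentile(X[m],[1,99]).round(4),np.percentile(Y[m],[1,99]).round(4))
E
python3 k.py wrist scene side
python3 - <<'E'
import numpy as np
a=np.radians(79.35);y=np.array([np.cos(a),np.sin(a)]);x=np.array([y[1],-y[0]])
for X,Y in [(.574,.242)]: print(X*x+Y*y)
E
```

```text
wrist handle top 2822 [0.5533 0.5978] [0.2227 0.2491]
  mid 544 [0.553  0.5941] [0.2225 0.2548]
scene handle top 229 [0.556  0.6018] [0.2244 0.2591]
  mid 67 [0.5763 0.603 ] [0.2241 0.2594]
side handle top 134 [0.5524 0.5975] [0.2241 0.2598]
  mid 150 [0.5503 0.5997] [0.2243 0.2609]
[0.60883632 0.13175102]
```

```bash
python3 go.py 0.6098 0.1316 0.23 79.35
```

```text
t 20.52 pos [0.5122 0.0119 0.228 ] yaw 79.28 tilt 1.35 w 0.0855 F [-0.7 -0.4 -0.1]
shift [135.8  73.6  -5.2] turn -0.0012
```

```bash
python3 -m handwheel '[[-1,[20,10,-5],0],[-1,[45,24,-5],0],[-1,[75,40,-5],0],[-1,[105,56,-5],0],[-1,[125,68,-5],0],[-1,[135,72,-5],0],[-1,[136,73,-5],0],[-1,[136,73,-5],0],[-1,[136,73,-5],0]]'; python3 go.py 0.6090 0.1318 0.095 79.35
```

```text
t: 21.27
ee_pos: [0.6085, 0.1299, 0.2295]
ee_rot: [-3.121, 0.014, 1.381]
force: [0.0, 0.1, 0.0]
width: 0.0855
t 21.27 pos [0.6085 0.1299 0.2295] yaw 79.15 tilt 1.43 w 0.0855 F [0.  0.1 0. ]
shift [  3.9   2.9 134.4] turn -0.0035
```

```bash
python3 -m handwheel '[[-1,[1,1,15],-0.003],[-1,[2,2,40],-0.003],[-1,[4,3,65],-0.003],[-1,[4,3,90],-0.003],[-1,[4,3,110],-0.003],[-1,[4,3,125],-0.003],[-1,[4,3,134],-0.003],[-1,[4,3,134],-0.003],[-1,[4,3,134],-0.003]]'; python3 go.py 0.6090 0.1318 0.095 79.35
```

```text
t: 22.02
ee_pos: [0.6092, 0.131, 0.0961]
ee_rot: [-3.121, 0.014, 1.383]
force: [1.2, 0.4, 0.2]
width: 0.0854
t 22.02 pos [0.6092 0.131  0.0961] yaw 79.25 tilt 1.42 w 0.0854 F [1.2 0.4 0.2]
shift [ 0.8 -0.3  1.1] turn -0.0018
```

```bash
python3 -m handwheel '[[-0.5,[0,0,0],0],[0,[0,0,0],0],[0.3,[0,0,0],0],[1,[0,0,0],0],[1,[0,0,0],0],[1,[0,0,0],0],[1,[0,0,0],0],[1,[0,0,0],0],[1,[0,0,0],0],[1,[0,0,0],0]]'; python3 g.py w8.png 0.10
```

```text
t: 22.85
ee_pos: [0.608, 0.1316, 0.098]
ee_rot: [-3.119, 0.013, 1.385]
force: [-13.6, -0.3, 13.8]
width: 0.0403
tcp st 0.5732 0.2417 0.098
blank [188, 264, 57, 39, 1646] ang 78.9 [30.9 36.2] x [0.4808 0.5159] y [0.1892 0.2178] z 0.1005
blank [207, 353, 21, 47, 683] ang 69.61 [52.5 15.7] x [0.4805 0.4986] y [0.0946 0.1401] z 0.1005
bladeorhandle [163, 226, 124, 38, 4062] ang 79.6 [25.9 77. ] x [0.4739 0.5476] y [0.2234 0.2482] z 0.1085
```

View pics/w8.png

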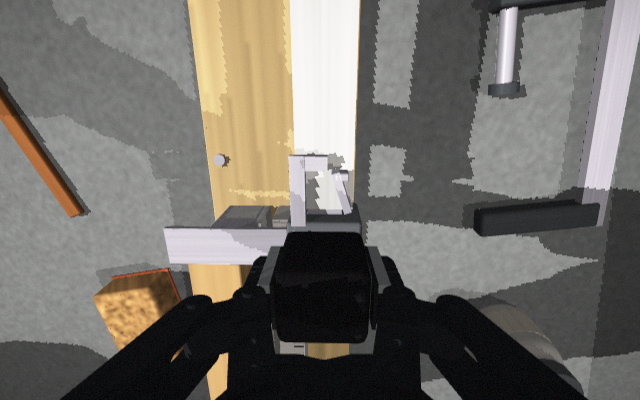

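```bash
python3 -m handwheel '[[1,[0,0,0],0],[1,[0,0,0],0],[1,[0,0,0],0]]'; python3 -m handwheel '[[1,[-1,0,0],0],[1,[-2,0,0],0],[1,[-3,0,0],0],[1,[-4,0,0],0]]'
```

```text
t: 23.15
ee_pos: [0.6078, 0.1316, 0.0982]
ee_rot: [-3.121, 0.013, 1.386]
force: [-8.5, -0.3, 0.6]
width: 0.0399
t: 23.48
ee_pos: [0.6079, 0.1311, 0.0983]
ee_rot: [-3.123, 0.009, 1.388]
force: [-3.2, 6.3, -4.6]
width: 0.04
```

```bash
python3 -m handwheel '[[1,[-2,0,0],0],[1,[-4,0,0],0],[1,[-6,0,0],0],[1,[-6,0,0],0]]'
```

```text
t: 23.82
ee_pos: [0.6074, 0.1279, 0.0983]
ee_rot: [-3.126, 0.006, 1.389]
force: [-4.5, 5.2, -3.8]
width: 0.0397
```

```bash
python3 -m handwheel '[[1,[-4,0,0],0.002],[1,[-8,0,0],0.004],[1,[-13,0,0],0.004],[1,[-18,0,0],0.004],[1,[-22,0,0],0.004],[1,[-24,0,0],0.004],[1,[-24,0,0],0.004]]'; python3 g.py w9.png 0.1; python3 k.py scene side;python3 go.py 0.58 0 0.098 79.35
```

```text
t: 24.4
ee_pos: [0.6034, 0.1065, 0.0984]
ee_rot: [-3.127, 0.004, 1.387]
force: [-3.5, 6.1, -3.6]
width: 0.0398
tcp st 0.5734 0.2162 0.0984
blank [181, 218, 56, 9, 411] ang 80.0 [ 3.8 34.9] x [0.4813 0.515 ] y [0.2198 0.2232] z 0.0997
blank [187, 265, 58, 37, 1641] ang 79.28 [30.4 36.1] x [0.4808 0.5161] y [0.1641 0.192 ] z 0.1006
blank [205, 352, 24, 48, 730] ang 71.11 [52.4 17.7] x [0.4805 0.5003] y [0.0697 0.116 ] z 0.1005
bladeorhandle [163, 226, 124, 39, 4089] ang 79.67 [25.9 76.9] x [0.474  0.5477] y [0.1974 0.2221] z 0.1086
scene handle top 21 [0.5605 0.6028] [0.1979 0.2334]
  mid 25 [0.5603 0.6082] [0.2116 0.2335]
side handle top 142 [0.5395 0.6036] [0.1983 0.2344]
  mid 168 [0.5395 0.6054] [0.2121 0.2359]
t 24.55 pos [0.6034 0.1067 0.0983] yaw 79.47 tilt 0.85 w 0.0394 F [-4.5  5.1 -4.1]
shift [-109.2   -3.5    0.8] turn 0.0021
```

```bash
python3 -m handwheel '[[1,[-5,0,0],0.002],[1,[-14,0,0],0.002],[1,[-26,0,0],0.002],[1,[-40,0,0],0.002],[1,[-56,0,0],0.002],[1,[-72,0,0],0.002],[1,[-86,0,0],0.002],[1,[-97,0,0],0.002],[1,[-104,0,0],0.002],[1,[-107,0,0],0.002]]'; python3 -m handwheel '[[1,[-3,0,0],0],[1,[-6,0,0],0],[1,[-8,0,0],0],[1,[-8,0,0],0],[1,[-8,0,0],0]]';  python3 g.py w10.png 0.1; python3 go.py 0.58 0 0.098 79.35
```

```text
t: 25.38
ee_pos: [0.584, 0.0034, 0.0983]
ee_rot: [-3.128, 0.001, 1.385]
force: [-2.6, 8.4, -5.8]
width: 0.0394
t: 25.8
ee_pos: [0.5831, -0.0017, 0.0983]
ee_rot: [-3.13, -0.002, 1.387]
force: [-2.5, 6.4, -2.8]
width: 0.0396
tcp st 0.5733 0.1061 0.0983
blank [150, 29, 86, 199, 12459] ang 79.19 [112.9  36.7] x [0.4808 0.5162] y [0.1112 0.2212] z 0.1005
blank [187, 266, 58, 36, 1605] ang 80.16 [28.5 36.9] x [0.4808 0.516 ] y [0.0544 0.0811] z 0.1005
blank [206, 352, 23, 25, 333] ang 45.64 [31.3 14.1] x [0.483  0.5009] y [-0.0157  0.0066] z 0.1006
bladeorhandle [163, 227, 124, 39, 4034] ang 79.29 [26.  76.6] x [0.4739 0.5477] y [0.0869 0.1116] z 0.1085
t 25.85 pos [ 0.5831 -0.0017  0.0983] yaw 79.46 tilt 0.7 w 0.0394 F [-3.   5.9 -2.5]
shift [ 1.1 -3.3  0.4] turn 0.002
```

```bash
python3 -m handwheel '[[1,[-4,0,0],0.002],[1,[-8,0,0],0.002],[1,[-12,0,0],0.002],[1,[-15.5,0,0],0.002],[1,[-15.5,0,0],0.002],[1,[-15.5,0,0],0.002]]';  python3 g.py w11.png 0.1; python3 go.py 0.58 0 0.098 79.35
```

```text
t: 26.35
ee_pos: [0.5807, -0.0144, 0.0983]
ee_rot: [-3.131, -0.004, 1.386]
force: [-2.5, 7.0, -2.6]
width: 0.0393
tcp st 0.5734 0.0931 0.0983
blank [146, 1, 90, 227, 14467] ang 79.44 [126.5  36.9] x [0.4809 0.5162] y [0.0982 0.2211] z 0.1005
blank [187, 266, 58, 36, 1608] ang 79.22 [28.5 37.2] x [0.4808 0.516 ] y [0.0418 0.0683] z 0.1005
bladeorhandle [163, 227, 124, 39, 4058] ang 79.58 [26.1 76.8] x [0.474  0.5476] y [0.0736 0.0985] z 0.1086
t 26.4 pos [ 0.5807 -0.0144  0.0983] yaw 79.42 tilt 0.67 w 0.0394 F [-3.8  7.8 -1.3]
shift [14.  -3.3  0.4] turn 0.0013
```

```bash
python3 - <<'E'
from h import *
D=np.load('w1.npz'); c=dict(T=D['T'],K=D['K'])
yd=79.35; y=np.array([np.cos(np.radians(yd)),np.sin(np.radians(yd))]); x=np.array([y[1],-y[0]])
g=cv2.cvtColor(D['img'],cv2.COLOR_RGB2GRAY).astype(np.float32)
Y=np.arange(.01,.24,.0005); 
for X in (.538,.541,.545,.550):
    uv=np.array([px(c,[*(X*x+t*y),.054]) for t in Y],np.float32)
    f=cv2.remap(g,uv[:,0],uv[:,1],cv2.INTER_CUBIC).ravel()
    b=cv2.blur(f.reshape(-1,1),(1,21)).ravel(); d=b-f
    pk=[(round(float(Y[i]),4),int(d[i])) for i in range(5,len(Y)-5) if d[i]==d[i-5:i+6].max() and d[i]>12]
    print(X,pk)
s=robot.observe();print(s['t'],s['ee_pos'],s['force'],s['width'],np.abs(s['qvel']).max())
E
python3 g.py w12.png 0.1
```

```text
0.538 [(0.0135, 35), (0.022, 70), (0.0715, 88), (0.122, 90), (0.172, 91), (0.216, 13), (0.225, 15)]
0.541 [(0.0135, 34), (0.022, 67), (0.072, 87), (0.122, 88), (0.172, 89), (0.2155, 12)]
0.545 [(0.0135, 36), (0.022, 86), (0.033, 33), (0.042, 43), (0.052, 47), (0.0625, 50), (0.072, 87), (0.0825, 55), (0.0925, 47), (0.1025, 49), (0.112, 53), (0.122, 88), (0.132, 51), (0.143, 47), (0.1525, 48), (0.1625, 58), (0.172, 92), (0.182, 48), (0.192, 51), (0.2025, 55), (0.2125, 41), (0.2205, 12)]
0.55 [(0.0135, 33), (0.022, 92), (0.0315, 47), (0.042, 43), (0.052, 49), (0.062, 48), (0.072, 90), (0.082, 54), (0.0925, 34), (0.1025, 46), (0.112, 50), (0.122, 89), (0.132, 50), (0.1425, 46), (0.1525, 38), (0.1625, 55), (0.172, 96), (0.1825, 49), (0.192, 47), (0.2025, 56), (0.2125, 46)]
26.4 [ 0.58071762 -0.01440768  0.09833705] [-3.81298322  7.80374875 -1.32340033] 0.039359565980434164 0.0013267843265259262
tcp st 0.5734 0.0932 0.0983
blank [146, 1, 90, 227, 14473] ang 79.37 [126.9  37.4] x [0.4808 0.5162] y [0.0982 0.2211] z 0.1005
blank [187, 266, 58, 36, 1609] ang 79.66 [29.  36.4] x [0.4808 0.516 ] y [0.0419 0.0684] z 0.1005
bladeorhandle [163, 227, 124, 39, 4058] ang 79.8 [26.1 76.9] x [0.474  0.5478] y [0.0738 0.0986] z 0.1085
```

View pics/w12.png

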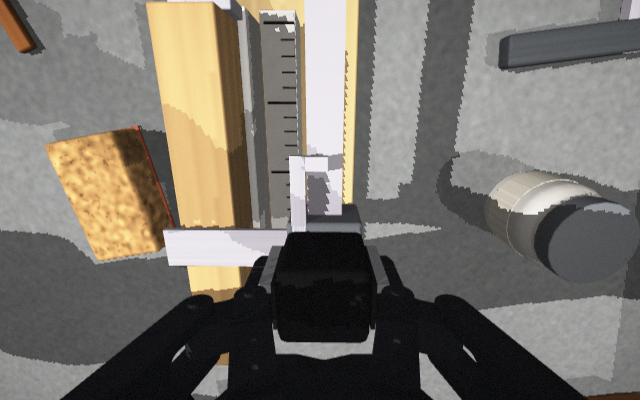

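Run:
```python
from h import *
for i in range(6): robot.camera('side')
s=robot.observe();print(s['t'],s['ee_pos'],s['force'],s['width'])
robot.sign_off()
```

```text
26.75 [ 0.5807003  -0.01430241  0.09832796] [-1.73880373  5.39251393 -2.5349659 ] 0.039458053622914095
the job is handed in; nothing more can be done
```

The blank is seated on the ledge and let go. I drew the gauge arm to the 150 mm line and handed the job in while still holding it there with the button squeezed, at 26.75 s.

**Last checks**
- **Extension:** the blade edge had moved about 149.7 mm from home, and the tool pose gives about 149.5 mm after correcting for a small tilt. Set against the 150 mm line read from an earlier picture, the blade edge reads about 1.8 mm short. The same offset showed with the arm at home, so I put it down to measuring bias.
- **Hold:** the arm was still. The fingers were 39.4 mm apart and pulling 5–8 N. The lock let the arm slide, so the button is in, though I expected about 41 mm of finger gap with it squeezed. I could not measure the button's travel directly.
- **Blank:** by camera it is within about 1 mm of both lip and stop, parallel to the rule within about 0.2°, with its top at 100.5 mm. The fingers are more than 20 mm away from it.

**What went wrong on the way**
- **First grasp:** it closed in the air, because the real fingertips sit about 43 mm behind the reported TCP. I measured this with the wrist camera and corrected for it.
- **Seating:** friction stalled the slide against the stop and the lip, so I backed off and pushed again. That left the gripper tilted by about 1° when I let go of the blank.

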